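Free a stuck bottle stopper with the ratchet scissor clamp

ROBOT

A 7-joint arm with a two-finger parallel gripper is mounted at the origin on the work surface. World frame = base frame: x ahead of the robot, y to its left, z up, the work surface at z = 0. Lengths are in m, angles in rad, forces in N, time in s.
With the tool pointing down it reaches from about 0.425 to 0.875 m from the base axis. Payload 4.7 kg.
Tool frame: the origin (TCP) lies midway between the tips of the shut fingers; the grasp point (between the pads) lies 19 mm behind it; z points along the fingers, y is the direction in which the jaws open and shut (so a half turn about z gives the same grasp; the last joint's range is limited). The gripper opens to 87 mm and grips with 3 to 60 N. Pads are 19 mm wide; open, the fingers measure 117 mm over their backs; the gripper's body (75 mm by 190 mm) begins 51 mm behind the grasp point.
Start: joints at [1.359, 0.321, -0.07, 1.45, 0.023, 1.371, -0.057], TCP at [0.146, -0.634, 0.223] pointing down, gripper open.
Joint ranges: [-2.86, 2.86], [-0.3, 2.09], [-1.38, 1.24], [0.06, 2.45], [-1.56, 4.7], [0.09, 2.05], [-2.69, 2.69]. Speed limits (rad/s): [2.57, 2.57, 3.14, 3.14, 3.14, 3.14, 3.14].

INTERFACE

Orientations are given as a rotation vector (axis times angle).
In Python, from bench import ctrl, optics gives the robot as it stands. The module is installed in compiled form; this text tells all that it offers.
- The arm moves only by the tool step_arm, never from a script. Its argument "deltas" is a list of rows, each a list of 7 numbers: the turn, a rotation vector about the tool's x, y, z in degrees, then the shift along the tool's x, y, z in mm, then the finger opening in mm, from 0 to 87. A call has exactly 8 rows; each row is the pose to reach, as a shift and turn from the pose commanded when the call began, along the tool's axes at that moment; what a row does not reach only later rows make up. A row lasts 1/8 s, in which the tool goes at most 62.5 mm and 10.7 degrees, less where a joint would pass 70% of its speed; a pose out of reach is approached as far as the arm can. A call with a gripper value outside its range is refused whole. The fingers move at their own pace and stop on an object; "newtons" is the grip in N (left out, the last holds). Time passes only in rows, so rows that repeat a pose let the fingers close, or fill a call up. It gives the time, the measured TCP pose, the force and the opening at its end, in the units of the state.
- ctrl.get_state(): the state, without advancing time (a new reading comes with each control period).
- optics.get_image(name): name is "scene" or "side" or "wrist"; returns the picture (400x640x3 uint8, red, green, blue); there is no depth.
- optics.get_calibration(name): a dict with "K" (3x3 intrinsics, pixels), "k1" (the pictures are not rectified: a ray, as slopes to the right and down, at radius r is drawn at 1 + k1 r^2 times it, then the intrinsics apply), "R" (3x3) and "t" (3): a world point X has camera coordinates R X + t. Camera axes: x right, y down, z forward; pixel columns grow to the right and rows downward; lengths in m; the calibration is good to about 2 mm. A picture is of the moment at which its call begins: read the wrist's pose just before it. get_calibration takes no time and is no camera call; for the wrist camera it gives the pose at the moment of the call.
- ctrl.close_job(): hands the job in, once; it reports no verdict.
The state is a dict: "time": time; "joint_positions": joint angles; "qd": joint speeds; "joint_torque": joint torques, N m; "position": TCP position; "tool_rot": TCP orientation; "ft_force": force on the tool from outside, world axes, zero at the start; "torque": the same for the moment, N m; "grip_width": opening from 0.0 (shut) to 1.0 (fully open).
Only numpy, scipy, OpenCV 4.12 (cv2) and the standard library are available. Lean on these libraries where they do the work, as an engineer would, in place of code of your own. Each camera call takes 0.05 s, during which the arm holds its last target.

TASK

The wooden stopper of the little glass bottle is stuck. Close the scissor clamp on the bottle until its ratchet holds it firmly by itself (do not over-squeeze the glass or strain the clamp), turn the stopper at least an eighth of a turn anticlockwise while the bottle is held, then press the clamp's moving handle down off its teeth and let it swing fully open. Leave the bottle standing upright between the open jaws and disturb nothing else.

Things in the scene. Friction and masses are not known exactly. Their poses are not given: they have to be found in the camera images.
- clamp: Steel scissor clamp lying flat, screwed to the counter on a 100 x 90 x 12 mm base plate that ends 55 mm from the pivot (nothing is under the handles). Origin on the counter below the pivot. x points from the pivot to the jaws and bottle; the handles point to -x. The handle on the +y side and the jaw on the -y side are fixed.
- fixed_plate (a point): Centre of the top face (69 mm above the counter) of the black plate, 60 x 30 x 14 mm, that ends the fixed handle, 176 mm from the pivot. The fixed jaw is a rubber-faced steel V-block, 60 mm tall, that seats the bottle 85 mm along the clamp's x axis, at y = 0, but this setting varies by up to 12 mm either way along the clamp's y and is not measured.
- tab (a point): Middle of the arc-shaped toothed tab of the fixed handle, which lies over the moving shank 118 to 132 mm from the pivot, its top 65 mm above the counter, saw teeth underneath. It catches the handle at angles of about 0.17, 0.22, 0.28, 0.33, 0.39, 0.45, 0.50 and 0.56 and holds it against opening. Closing clicks over each tooth with about 4 N more at the thumb plate.
- handle (a joint): Angle of the moving handle about the upright pivot, rad: 0 = fully open (a weak spring, 2 to 3 N at the thumb plate, opens it), growing to at most 0.60 as it closes. Under 0.1 it is clear of the teeth. Never push or press the clamp with more than 30 N. A slow push on the thumb plate that rises to 17 or 18 N, then taken away, leaves the bottle rightly held.
- thumb (a point): Centre of the top face of the black thumb plate ending the moving handle (the clamp's -y side), 175 mm from the pivot. At rest the plate spans 36 to 52 mm above the counter, 60 mm along its x (pointing along the shank to the pivot) and 30 mm along its y. Its +y is the closing direction: push on its -y side face to close.
- pawl_top (a point): Top of the small spring pawl on the moving shank, 125 mm from the pivot. The shank is springy up and down: 5 N down on the thumb plate's top lowers that 5 mm and frees the pawl; a stop comes at 13 mm, 10 N. A wound-up handle then springs outwards under the finger. If let up under the teeth it catches again: keep it pressed while drawing it to its -y until clear, or press again.
- jaw: Moving jaw, on the clamp's +y side of the bottle; origin below the pivot. The face of its rubber pad is the plane y = 32 mm in its frame, x 60 to 110 mm, 30 to 60 mm above the counter. It meets the seated bottle at a handle angle of 0.14 to 0.42, then winds up: each more tooth adds about 10 N on the bottle, 5 N at the thumb plate. Over 10 N holds the bottle firmly; over 40 N cracks it.
- bottle: Small loose glass bottle, about 0.5 kg, 64 mm in diameter up to 86 mm, standing between the jaws; 129 mm tall with the stopper; origin at the centre of its underside. The closing jaw slides it up to 30 mm into the V-block. Held firmly, it resists about 0.4 N m of twist; loose, it just spins.
- stopper_top (a point): Centre of the top face of the round wooden stopper, 44 mm in diameter and 28 mm tall (101 to 129 mm above the counter), z up, with a thin dark line across its top.
- stopper (a joint): Angle of the stopper in the bottle, rad: 0 = stuck tight, growing as it is turned anticlockwise seen from above, to at most 2.6. It takes about 0.25 to 0.3 N m to turn, and it does not rise.
- jar: Bystander: amber glass jar with a wooden lid, 72 mm in diameter, 85 mm tall; origin under its centre.
- bowl: Bystander: white ceramic bowl, 110 mm across, 50 mm tall; origin under its centre.
- mug: Bystander: blue ceramic mug, 76 mm in diameter, 90 mm tall; origin under its centre.
Things that resemble listed ones, but are neither listed nor needed, are in the scene too. Of the things that look like the bottle, the smaller one is meant.

How it is judged:
On the way, in this order (a step that is already met when the one before it is completed fails the run):
1. the ratchet alone holds the bottle firmly in the jaws, with the robot off the clamp (contact force between jaw and bottle above 10 N and value of joint handle above 0.11 rad and contact force between each of the fingers, the arm and clamp below 0.5 N), for 0.3 s.
2. the stopper is turned an eighth of a turn while the bottle is held (value of joint stopper above 0.75 rad and contact force between jaw and bottle above 6 N), for 0.1 s.
At the end, for the whole second after the job is handed in: The clamp's handle has swung open (angle under 0.1 rad, clear of the teeth), the jaw is off the bottle, the stopper has been turned at least 0.75 rad, and the bottle stands upright and still on the counter within 50 mm of where it began (value of joint handle below 0.1 rad and value of joint stopper above 0.75 rad and contact force between jaw and bottle below 1 N and angle between bottle's own z axis and vertical below 0.05 rad and height (world z) of bottle below 0.005 m and distance of bottle from where it was at the start of the episode below 0.05 m and linear speed of bottle below 0.02 m/s); the robot touches nothing.
It fails at once if the bottle is squeezed with more than 40 N (contact force between jaw and bottle above 40 N).
It fails at once if the clamp is strained with more than 30 N by the fingers (contact force between the fingers and clamp above 30 N).
It fails at once if the arm pushes the clamp with more than 30 N (contact force between the arm and clamp above 30 N).
It fails at once if the bottle is tipped (angle between bottle's own z axis and vertical above 0.25 rad).
It fails at once if a bystander is disturbed (distance of any of jar, bowl, mug from where it was at the start of the episode above 0.02 m).
It also fails if it takes over 72 s, if anything falls off the work surface, if the arm or the gripper's body presses on something with over 40 N, if the wrist force passes 120 N, or if a joint passes its speed limit or range.

## Working session

There is one attempt and no reset: what is moved stays moved. The work goes in short steps, Python scripts to look and compute and a tool call to move; the robot and the scene stay as the last step left them, time stands still between calls to the robot, and variables do not carry over. Pictures are saved under pics/ and viewed, and the job is handed in when it is done.

Besides the shell and the picture viewer there is one more tool, called after "Call:" as name(argument=value, ...) on one line, values as JSON. step_arm: Moves the arm, as the interface text tells. Its arguments: {"type":"object","properties":{"deltas":{"type":"array"},"newtons":{"type":"number"}},"required":["deltas"]}

```bash
mkdir -p pics
python3 - <<'E'
from bench import ctrl, optics
import cv2
s=ctrl.get_state()
print({k:(v if not hasattr(v,'__len__') else [round(float(x),4) for x in v]) for k,v in s.items()})
for n in ["scene","side","wrist"]:
    c=optics.get_calibration(n); print(n,c)
    im=optics.get_image(n); cv2.imwrite(f"pics/{n}0.png",im[:,:,::-1])
E
```

```text
{'time': 0.0, 'joint_positions': [1.3591, 0.3218, -0.0701, 1.4517, 0.0226, 1.3708, -0.0569], 'qd': [0.0004, -0.0001, 0.0003, 0.0015, -0.0005, 0.0001, 0.0001], 'joint_torque': [-0.0008, -49.1287, -0.4043, -31.2536, -0.0641, 0.0435, 0.0001], 'position': [0.1454, -0.633, 0.2214], 'tool_rot': [-3.1197, -0.3537, 0.0005], 'ft_force': [-0.589, 0.179, -0.4693], 'torque': [-0.016, 0.0006, 0.0145], 'grip_width': 1.004605196182858}
scene {'K': array([[487.68799628,   0.        , 314.33721136],
       [  0.        , 487.68799628, 190.25699885],
       [  0.        ,   0.        ,   1.        ]]), 'k1': 0.04652275303377126, 'R': array([[-0.78508678,  0.61914845, -0.01714481],
       [ 0.44635447,  0.5463575 , -0.70870386],
       [-0.4294257 , -0.5640467 , -0.70529773]]), 't': array([ 0.39457677, -0.15862721,  1.53099847])}
side {'K': array([[378.96228553,   0.        , 320.43094857],
       [  0.        , 378.96228553, 196.6726449 ],
       [  0.        ,   0.        ,   1.        ]]), 'k1': -0.01457366857354397, 'R': array([[-0.98077958, -0.1948165 ,  0.01086027],
       [-0.10505393,  0.480339  , -0.8707687 ],
       [ 0.1644235 , -0.85517307, -0.49157292]]), 't': array([0.49646386, 0.16666441, 0.95888202])}
wrist {'K': array([[346.12205531,   0.        , 318.56740852],
       [  0.        , 346.12205531, 201.64251372],
       [  0.        ,   0.        ,   1.        ]]), 'k1': -0.01076202986995289, 'R': array([[ 0.2235946 , -0.97468131, -0.00134335],
       [-0.93410304, -0.21467897,  0.28524455],
       [-0.27831092, -0.06252432, -0.95845383]]), 't': array([-0.64904969, -0.034686  ,  0.39064075])}
```

View pics/scene0.png

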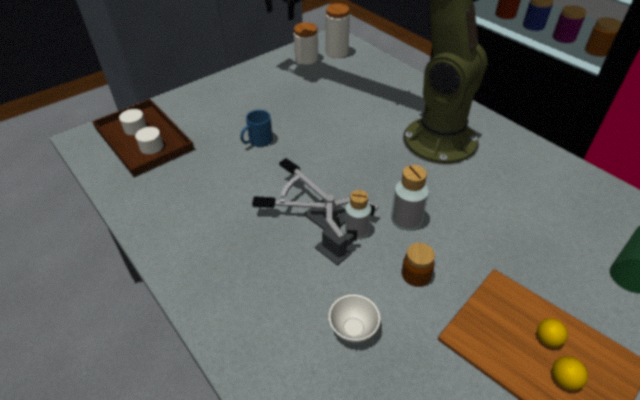

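View pics/side0.png

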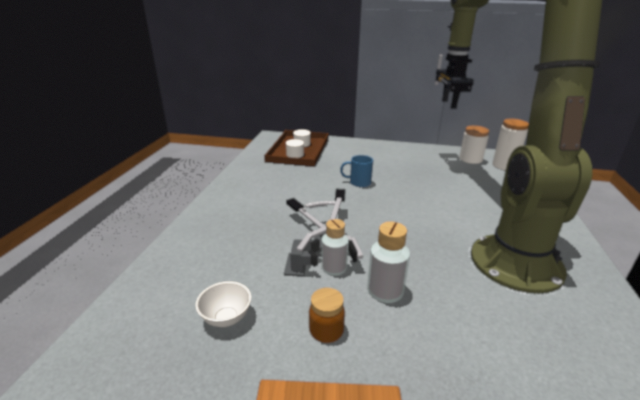

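View pics/wrist0.png

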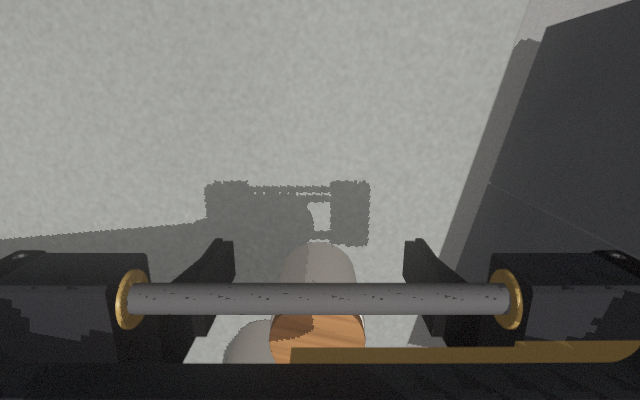

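```bash
cat > h.py <<'E'
import numpy as np, cv2
from bench import ctrl, optics
from scipy.spatial.transform import Rotation as Ro
def ray(c,u,v):
    K=c["K"]; x=np.array([(u-K[0,2])/K[0,0],(v-K[1,2])/K[1,1]]); y=x.copy()
    for _ in range(20): y=x/(1+c["k1"]*(y@y))
    d=c["R"].T@np.array([y[0],y[1],1.]); o=-c["R"].T@c["t"]
    return o,d
def at(c,u,v,z):
    o,d=ray(c,u,v); s=(z-o[2])/d[2]; return o+s*d
def proj(c,X):
    p=c["R"]@np.asarray(X,float)+c["t"]; x=p[:2]/p[2]; x=x*(1+c["k1"]*(x@x))
    return c["K"][:2,:2]@x+c["K"][:2,2]
def tri(c1,p1,c2,p2):
    o1,d1=ray(c1,*p1); o2,d2=ray(c2,*p2)
    A=np.stack([d1,-d2],1); s=np.linalg.lstsq(A,o2-o1,rcond=None)[0]
    a=o1+s[0]*d1;b=o2+s[1]*d2
    return (a+b)/2, np.linalg.norm(a-b)
def crop(im,x0,y0,x1,y1,f,name):
    o=cv2.resize(im[y0:y1,x0:x1,::-1],None,fx=f,fy=f,interpolation=cv2.INTER_CUBIC); cv2.imwrite("pics/"+name,o)
E
python3 - <<'E'
import cv2
for n,(x0,y0,x1,y1) in dict(scene=(240,150,390,265),side=(275,180,375,280)).items():
    im=cv2.imread(f"pics/{n}0.png"); f=5 if n=="scene" else 6
    cv2.imwrite(f"pics/{n}0c.png",cv2.resize(im[y0:y1,x0:x1],None,fx=f,fy=f,interpolation=cv2.INTER_CUBIC))
E
```

```text
(no output)
```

View pics/scene0c.png

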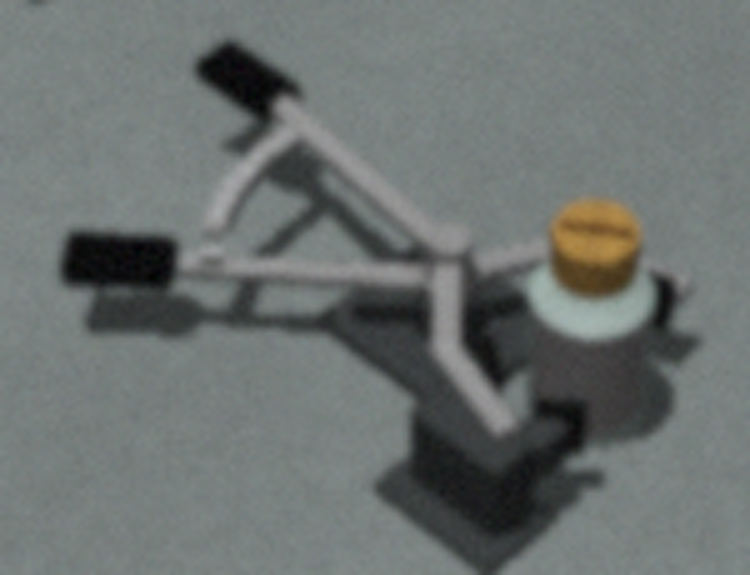

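View pics/side0c.png

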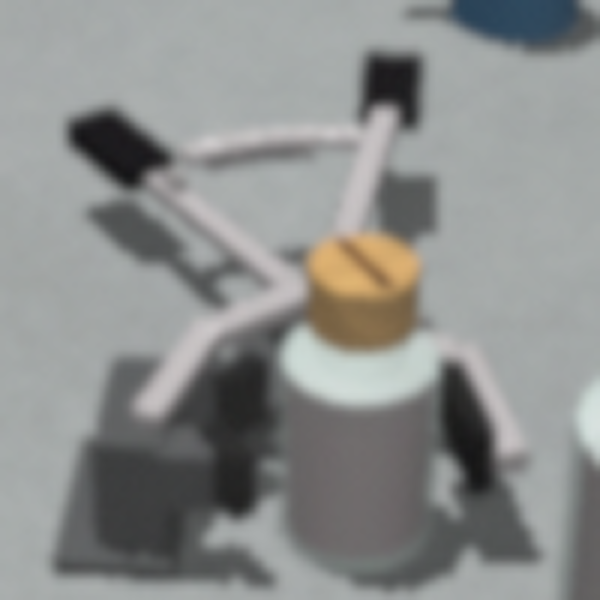

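Run:
```python
from h import *
S=optics.get_calibration("scene");D=optics.get_calibration("side")
pts=dict(fixed=((289,164.5),(340.3,194.5),.069),thumb=((264,201),(294.2,204.5),.052),pivot=((330,198),(323.5,227),None),stop=((359.4,194.4),(335.8,224.2),.129))
for k,(a,b,z) in pts.items():
    X,e=tri(S,a,D,b); print(k,X.round(4),round(e,4), *( [at(S,*a,z).round(4),at(D,*b,z).round(4)] if z else []))
for n,u,v in [("mug",259,115),("bowl",354,305),("jar",420,250),("bigbottle",414,172)]:
    print(n,at(S,u,v,{"mug":.09,"bowl":.05,"jar":.085,"bigbottle":.17}[n]).round(3))
```

```text
fixed [ 0.4749 -0.1482  0.061 ] 0.0026 [ 0.4786 -0.1423  0.069 ] [ 0.4735 -0.1316  0.069 ]
thumb [ 0.6018 -0.088   0.0452] 0.0028 [ 0.6038 -0.0838  0.052 ] [ 0.5989 -0.0746  0.052 ]
pivot [0.4855 0.045  0.0771] 0.0165
stop [0.4482 0.1114 0.1276] 0.0037 [0.4475 0.1105 0.129 ] [0.4485 0.1165 0.129 ]
mug [ 0.429 -0.363  0.09 ]
bowl [0.627 0.298 0.05 ]
jar [0.429 0.3   0.085]
bigbottle [0.324 0.166 0.17 ]
```

```bash
cat >> h.py <<'E'
def tool(s=None):
    s=s or ctrl.get_state(); return np.array(s["position"]),Ro.from_rotvec(s["tool_rot"]).as_matrix()
def goal(p,R):
    "numbers for a row: turn deg (tool), shift mm (tool)"
    p0,R0=tool(); return Ro.from_matrix(R0.T@R).as_rotvec(degrees=True).round(2),(R0.T@(np.asarray(p)-p0)*1000).round(1)
def down(xh):
    "tool down with tool x at heading xh deg"
    a=np.radians(xh); x=np.array([np.cos(a),np.sin(a),0]); z=np.array([0,0,-1.]); return np.stack([x,np.cross(z,x),z],1)
E
python3 - <<'E'
from h import *
p,R=tool(); c=optics.get_calibration("wrist")
o=-c["R"].T@c["t"]; print("cam in tool",(R.T@(o-p)).round(4)); print("cam axes in tool\n",(R.T@c["R"].T).round(3))
print(R.round(3))
C=c
Rct=R.T@c["R"].T; oct_=R.T@(o-p)
# candidate: TCP such that camera optical axis hits target at z=.05
tgt=np.array([.52,-.02,.05])
for xh in (-90,-60,0,13,45,90,180):
  for h in (.25,.35):
    Rn=down(xh); d=Rn@Rct[:,2]; oc=Rn@oct_
    # tcp p with p.z=h: p+oc + s d = tgt
    s=(tgt[2]-h-oc[2])/d[2]; pp=tgt-oc-s*d; print(xh,h,pp.round(3),np.hypot(*pp[:2]).round(3),goal(pp,Rn))
E
```

```text
cam in tool [ 0.078  -0.0002 -0.1618]
cam axes in tool
 [[-0.    -0.958 -0.285]
 [ 1.    -0.     0.   ]
 [-0.    -0.285  0.958]]
[[ 0.975  0.224 -0.   ]
 [ 0.224 -0.975  0.001]
 [-0.    -0.001 -1.   ]]
-90 0.25 [ 0.52 -0.05  0.25] 0.522 (array([-6.0000e-02,  8.0000e-02,  1.0294e+02]), array([ 495.6, -484.9,  -27.6]))
-90 0.35 [ 0.52  -0.079  0.35 ] 0.526 (array([-6.0000e-02,  8.0000e-02,  1.0294e+02]), array([ 489. , -456. , -127.6]))
-60 0.25 [ 0.535 -0.046  0.25 ] 0.537 (array([-7.000e-02,  5.000e-02,  7.294e+01]), array([ 510.9, -485.4,  -27.6]))
-60 0.35 [ 0.55  -0.071  0.35 ] 0.554 (array([-7.000e-02,  5.000e-02,  7.294e+01]), array([ 519.7, -457.1, -127.6]))
0 0.25 [ 0.55 -0.02  0.25] 0.55 (array([-8.000e-02,  1.000e-02,  1.294e+01]), array([ 531.2, -507. ,  -27.6]))
0 0.35 [ 0.579 -0.02   0.35 ] 0.58 (array([-8.000e-02,  1.000e-02,  1.294e+01]), array([ 560.2, -500.5, -127.6]))
13 0.25 [ 0.549 -0.013  0.25 ] 0.549 (array([-0.08,  0.  , -0.06]), array([ 532. , -513.6,  -27.6]))
13 0.35 [ 0.578 -0.007  0.35 ] 0.578 (array([-0.08,  0.  , -0.06]), array([ 561.8, -513.8, -127.6]))
45 0.25 [0.541 0.001 0.25 ] 0.541 (array([-8.000e-02, -2.000e-02, -3.206e+01]), array([ 527.6, -529.4,  -27.5]))
45 0.35 [0.562 0.022 0.35 ] 0.562 (array([-8.000e-02, -2.000e-02, -3.206e+01]), array([ 552.7, -545.3, -127.5]))
90 0.25 [0.52 0.01 0.25] 0.52 (array([-7.000e-02, -5.000e-02, -7.706e+01]), array([ 509.1, -542.6,  -27.5]))
90 0.35 [0.52  0.039 0.35 ] 0.522 (array([-7.000e-02, -5.000e-02, -7.706e+01]), array([ 515.8, -571.7, -127.5]))
180 0.25 [ 0.49 -0.02  0.25] 0.491 (array([-2.0000e-02, -1.2000e-01, -1.6706e+02]), array([ 473.5, -520.5,  -27.5]))
180 0.35 [ 0.461 -0.02   0.35 ] 0.461 (array([-2.0000e-02, -1.2000e-01, -1.6706e+02]), array([ 444.5, -527.3, -127.5]))
```

Call:
step_arm(deltas=[[0,0,-10,40,-40,-20,87],[0,0,-20,80,-80,-40,87],[0,0,-30,120,-120,-60,87],[0,0,-40,160,-160,-80,87],[0,0,-50,200,-200,-100,87],[0,0,-60,240,-240,-120,87],[0,0,-70,280,-280,-139,87],[0,0,-77,320,-320,-139,87]])

```text
time: 1.15
position: [0.387, -0.2485, 0.3631]
tool_rot: [2.215, 2.223, -0.0]
ft_force: [1.5, 0.2, 0.2]
grip_width: 1.001
```

Call:
step_arm(deltas=[[0,0,0,45,30,0,87],[0,0,0,90,58,0,87],[0,0,0,140,87,0,87],[0,0,0,190,115,0,87],[0,0,0,228,143,0,87],[0,0,0,228,143,0,87],[0,0,0,228,143,0,87],[0,0,0,228,143,0,87]])

```text
time: 2.15
position: [0.5285, -0.0239, 0.3614]
tool_rot: [2.226, 2.217, -0.002]
ft_force: [0.5, -0.3, -0.6]
grip_width: 0.999
```

Run:
```python
from h import *
import pickle
c=optics.get_calibration("wrist"); print(tool()[0]); im=optics.get_image("wrist"); cv2.imwrite("pics/w1.png",im[:,:,::-1]); pickle.dump(c,open("w1.pkl","wb"))
crop(im,150,20,410,260,3,"w1c.png")
```

```text
[ 0.52853162 -0.02392918  0.36142231]
```

View pics/w1.png

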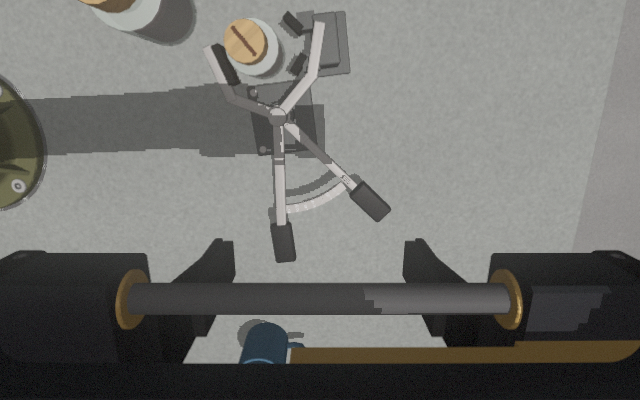

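Run:
```python
import cv2
im=cv2.imread("pics/w1.png")
cv2.imwrite("pics/w1a.png",cv2.resize(im[100:265,240:400],None,fx=3.5,fy=3.5,interpolation=cv2.INTER_CUBIC))
cv2.imwrite("pics/w1b.png",cv2.resize(im[0:165,190:360],None,fx=3.5,fy=3.5,interpolation=cv2.INTER_CUBIC))
```

```text
(no output)
```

View pics/w1a.png

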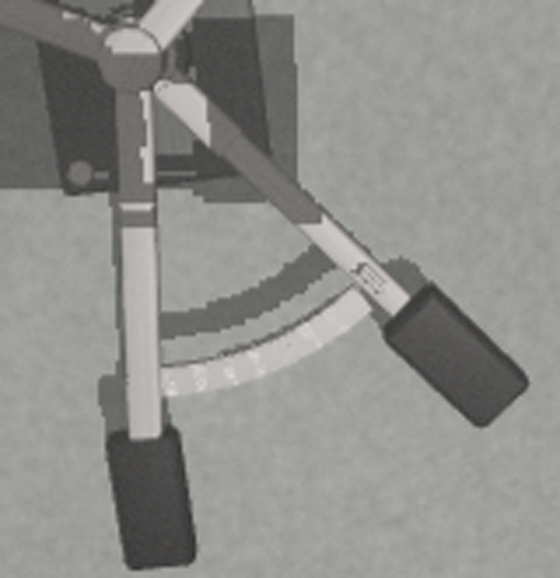

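View pics/w1b.png

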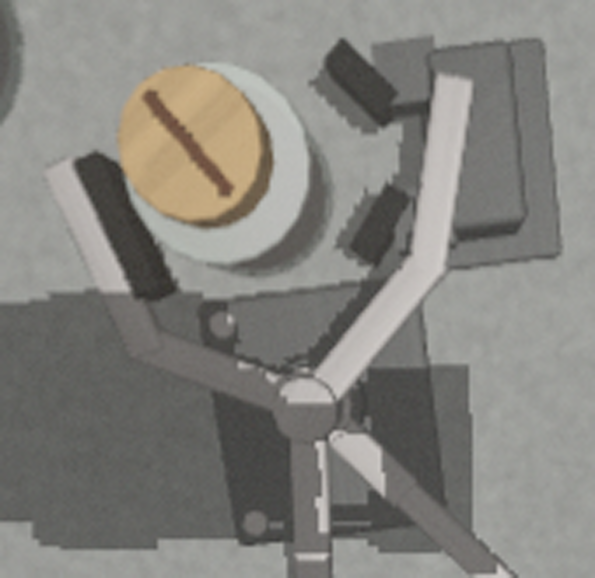

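Run:
```python
from h import *
import pickle
c=pickle.load(open("w1.pkl","rb"))
f=lambda x,y:(240+x/3.5-.36,100+y/3.5-.36)
T=[at(c,*f(*q),.052) for q in [(430,283),(527,382),(482,427),(385,330)]]
F=[at(c,*f(*q),.069) for q in [(108,435),(178,428),(197,560),(130,568)]]
for n,P in (("T",T),("F",F)):
    P=np.array(P); print(n,P.mean(0).round(4),[np.linalg.norm(P[i]-P[(i+1)%4]).round(4) for i in range(4)]); print(P.round(4))
t=np.mean(T,0)[:2];fx=np.mean(F,0)[:2]
# pivot: dist .175 from t,.176 from fx
from scipy.optimize import fsolve
pv=fsolve(lambda p:[np.linalg.norm(p-t)-.175,np.linalg.norm(p-fx)-.176],[.475,.03]);print("pivot",pv)
for z in (.07,.075,.08,.085): print(z,at(c,*f(130,58),z).round(4))
st=at(c,190+194/3.5-.36,143/3.5-.36,.129);print("stop",st)
h=lambda v:np.degrees(np.arctan2(v[1],v[0])).round(2)
print("headings pivot->thumb",h(t-pv),"fixed",h(fx-pv),"stop",h(st[:2]-pv),np.linalg.norm(st[:2]-pv))
T=np.array(T);print("thumb shank dir edges",h(T[0]-T[1]),h(T[3]-T[2]),"y",h(T[2]-T[1]),h(T[3]-T[0]))
F=np.array(F);print("fixed edges",h(F[0]-F[3]),h(F[1]-F[2]))
g=lambda x,y:(190+x/3.5-.36,y/3.5-.36)
# V block
for q in [(345,40),(397,118),(385,185),(410,210),(350,250),(530,40),(558,250)]: print(q,at(c,*g(*q),.06).round(4))
print("jaw pad ends",at(c,*g(100,155),.06).round(4),at(c,*g(172,290),.06).round(4))
```

```text
T [ 0.601  -0.0861  0.052 ] [np.float64(0.0584), np.float64(0.0262), np.float64(0.0585), np.float64(0.0261)]
[[ 0.5892 -0.0556  0.052 ]
 [ 0.6302 -0.0972  0.052 ]
 [ 0.6127 -0.1167  0.052 ]
 [ 0.5717 -0.075   0.052 ]]
F [ 0.4777 -0.1409  0.069 ] [np.float64(0.0282), np.float64(0.0582), np.float64(0.028), np.float64(0.0589)]
[[ 0.4605 -0.1133  0.069 ]
 [ 0.4885 -0.1104  0.069 ]
 [ 0.4948 -0.1683  0.069 ]
 [ 0.467  -0.1718  0.069 ]]
pivot [0.47468751 0.03504057]
0.07 [0.4751 0.033  0.07  ]
0.075 [0.4757 0.0333 0.075 ]
0.08 [0.4762 0.0335 0.08  ]
0.085 [0.4768 0.0338 0.085 ]
stop [0.45176197 0.11315781 0.129     ]
headings pivot->thumb -43.82 fixed -89.02 stop 106.36 0.08141181117467469
thumb shank dir edges 134.55 134.48 y -132.03 -132.17
fixed edges 96.33 96.15
(345, 40) [0.4923 0.1557 0.06  ]
(397, 118) [0.5098 0.131  0.06  ]
(385, 185) [0.5052 0.1093 0.06  ]
(410, 210) [0.5139 0.101  0.06  ]
(350, 250) [0.4922 0.0877 0.06  ]
(530, 40) [0.5559 0.1554 0.06  ]
(558, 250) [0.5669 0.0874 0.06  ]
jaw pad ends [0.4049 0.1197 0.06  ] [0.4272 0.0744 0.06  ]
```

```bash
cat >> h.py <<'E'
PV=np.array([.4747,.0350]); TH0=np.array([.6010,-.0861])
def contact(th,gap,z=.034,half=.0095,along=0.):
    "TCP pose to sit at handle angle th with gap from -y face"
    a=-th; r=np.array([[np.cos(a),-np.sin(a)],[np.sin(a),np.cos(a)]])
    h=np.radians(135.5)-th; X=np.array([np.cos(h),np.sin(h)]); Y=np.array([-X[1],X[0]])
    p=PV+r@(TH0-PV)-Y*(.015+half+gap)+X*along
    return np.array([p[0],p[1],z]),down(np.degrees(h)-90)
E
python3 - <<'E'
from h import *
print(goal(*contact(0,.012)),contact(0,.012)[0])
E
```

```text
(array([1.000e-02, 6.000e-02, 4.428e+01]), array([-35.6,  98.2, 327.5])) [ 0.62658319 -0.06006636  0.034     ]
```

Call:
step_arm(deltas=[[0,0,9,-7,20,40,60],[0,0,18,-14,40,80,40],[0,0,27,-21,60,120,20],[0,0,36,-28,80,160,0],[0,0,44.3,-35.5,98,200,0],[0,0,44.3,-35.5,98,245,0],[0,0,44.3,-35.5,98,290,0],[0,0,44.3,-35.5,98,327,0]], newtons=20)

```text
time: 3.2
position: [0.626, -0.0596, 0.0327]
tool_rot: [2.897, 1.215, -0.002]
ft_force: [-0.0, -0.7, 0.7]
grip_width: 0.172
```

Run:
```python
from h import *
s=ctrl.get_state();print(s["time"],s["position"],s["grip_width"],s["ft_force"])
im=optics.get_image("wrist"); cv2.imwrite("pics/w2.png",im[:,:,::-1])
im=optics.get_image("side"); crop(im,240,130,400,290,4,"s2.png")
print(goal(*contact(0.,0.012)))
```

```text
3.2 [ 0.62601006 -0.05959362  0.0326658 ] 0.17164508682718185 [-0.04648362 -0.71275229  0.67521858]
(array([-0.37,  0.34,  0.03]), array([ 2.1,  3.1, -4. ]))
```

View pics/w2.png

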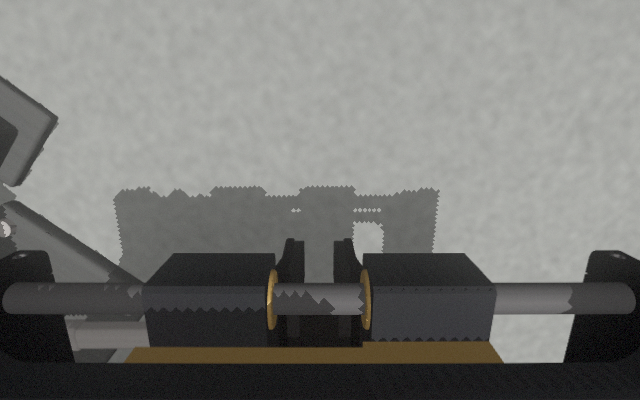

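View pics/s2.png

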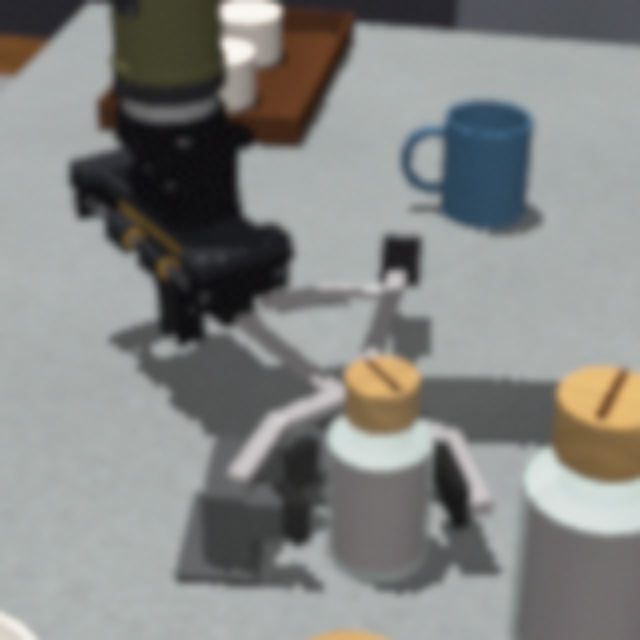

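```bash
cat > seq.py <<'E'
from h import *
import sys
a=[float(x) for x in sys.argv[1:]]
s=ctrl.get_state();print(round(s["time"],2),np.round(s["position"],4),np.round(s["ft_force"],1),s["grip_width"])
for th,g in zip(a[::2],a[1::2]): r,t=goal(*contact(th,g)); print(th,g,r.round(1),t)
E
python3 seq.py 0 .012 0 .006 0 0 .03 0 .06 0 .09 0 .12 0 .15 0
```

```text
3.3 [ 0.6229 -0.0594  0.03  ] [ 0.2 -0.8 -0.2] 0.07910268055426532
0.0 0.012 [-0.4  0.3  0. ] [ 2.1  3.1 -4. ]
0.0 0.006 [-0.4  0.3  0. ] [-3.9  3.1 -4. ]
0.0 0.0 [-0.4  0.3  0. ] [-9.9  3.1 -3.9]
0.03 0.0 [-0.4  0.4  1.8] [-15.2   3.8  -3.9]
0.06 0.0 [-0.4  0.4  3.5] [-20.5   4.4  -3.9]
0.09 0.0 [-0.4  0.4  5.2] [-25.8   4.8  -3.8]
0.12 0.0 [-0.4  0.4  6.9] [-31.1   5.   -3.8]
0.15 0.0 [-0.3  0.4  8.6] [-36.4   5.1  -3.8]
```

Call:
step_arm(deltas=[[0,0,0,0,2,-3,0],[0,0,0,-4,3,-3,0],[0,0,0,-8,3,-3,0],[0,0,1.8,-13,3.5,-3,0],[0,0,3.5,-18,4,-3,0],[0,0,5.2,-22,4.5,-3,0],[0,0,5.2,-26,4.5,-3,0],[0,0,5.2,-26,4.5,-3,0]])

```text
time: 4.3
position: [0.6119, -0.0798, 0.0376]
tool_rot: [2.948, 1.085, 0.0]
ft_force: [2.4, 1.1, 0.7]
grip_width: 0.006
```

```bash
python3 seq.py .09 0 .12 0 .15 0 .18 0 .21 0 .24 0
```

```text
4.3 [ 0.6119 -0.0798  0.0376] [2.4 1.1 0.7] 0.00554960304347358
0.09 0.0 [0.  0.  0.1] [-3.6 -1.4  3.6]
0.12 0.0 [0.  0.  1.8] [-8.8 -0.7  3.6]
0.15 0.0 [0.  0.  3.5] [-14.1  -0.1   3.6]
0.18 0.0 [0.  0.  5.2] [-19.4   0.3   3.6]
0.21 0.0 [0. 0. 7.] [-24.7   0.5   3.6]
0.24 0.0 [0.  0.  8.7] [-30.    0.6   3.6]
```

Call:
step_arm(deltas=[[0,0,1,-4,-1,1,0],[0,0,1.8,-7,-1,2,0],[0,0,2.6,-10,0,2,0],[0,0,3.5,-13,0,2,0],[0,0,4.3,-16,0,2,0],[0,0,5.2,-19,0,2,0],[0,0,5.2,-22,0,2,0],[0,0,5.2,-22,0,2,0]])

```text
time: 5.3
position: [0.5964, -0.093, 0.036]
tool_rot: [-2.994, -0.951, -0.005]
ft_force: [5.4, 2.7, -0.1]
grip_width: 0.004
```

```bash
python3 seq.py .18 0 .21 0 .24 0 .27 0 .3 0
python3 - <<'E'
from h import *
s=ctrl.get_state(); p,R=tool(s); print("F tool",(R.T@np.array(s["ft_force"])).round(2))
im=optics.get_image("side"); crop(im,260,150,390,280,5,"s3.png")
E
```

```text
5.3 [ 0.5964 -0.093   0.036 ] [ 5.4  2.7 -0.1] 0.003945164984864767
0.18 0.0 [ 0.  -0.2  0.1] [0.9 0.2 2. ]
0.21 0.0 [ 0.  -0.2  1.8] [-4.3  0.9  2. ]
0.24 0.0 [ 0.  -0.2  3.5] [-9.6  1.5  2. ]
0.27 0.0 [ 0.  -0.2  5.2] [-14.9   1.9   2. ]
0.3 0.0 [ 0.  -0.2  6.9] [-20.2   2.1   1.9]
F tool [6.01 0.92 0.08]
```

View pics/s3.png

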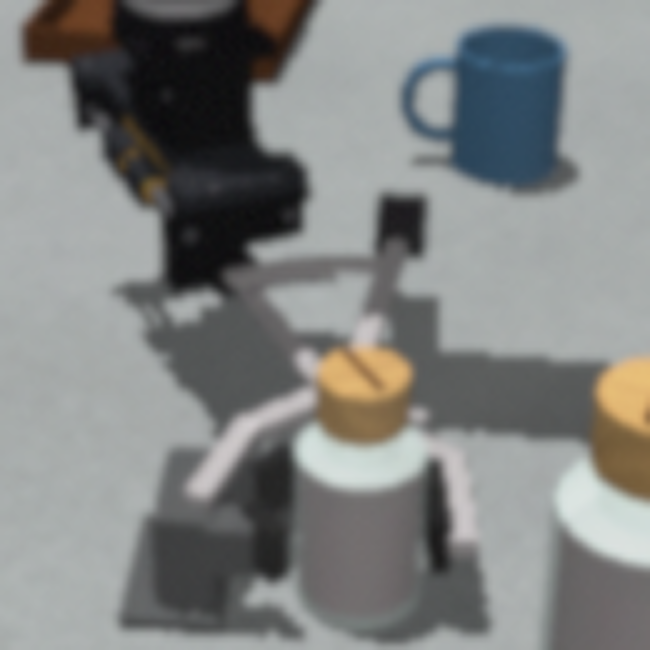

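Call:
step_arm(deltas=[[0,0,0.6,-3,0,0,0],[0,0,1.2,-5,0.5,0,0],[0,0,1.8,-7,0.5,0,0],[0,0,2.4,-9,1,0,0],[0,0,3,-11,1,0,0],[0,0,3.5,-12,1,0,0],[0,0,3.5,-12,1,0,0],[0,0,3.5,-12,1,0,0]])

```text
time: 6.35
position: [0.5879, -0.1005, 0.0362]
tool_rot: [3.022, 0.859, 0.007]
ft_force: [6.4, 2.8, -1.2]
grip_width: 0.005
```

```bash
cat > st.py <<'E'
from h import *
s=ctrl.get_state(); p,R=tool(s); print("F tool",(R.T@np.array(s["ft_force"])).round(2))
d=min(((np.linalg.norm(contact(t,0)[0][:2]-p[:2]),t) for t in np.arange(0,.6,.005))); print("theta approx",d)
E
python3 st.py; python3 seq.py .24 0 .27 0 .3 0 .33 0
```

```text
F tool [6.9  0.98 1.24]
theta approx (np.float64(0.0004044142629742471), np.float64(0.25))
6.35 [ 0.5879 -0.1005  0.0362] [ 6.4  2.8 -1.2] 0.005045044847180565
0.24 0.0 [ 0.1 -0.2  0. ] [1.7 0.1 2.2]
0.27 0.0 [ 0.1 -0.2  1.7] [-3.6  0.9  2.1]
0.3 0.0 [ 0.1 -0.2  3.4] [-8.9  1.4  2.1]
0.33 0.0 [ 0.1 -0.2  5.2] [-14.1   1.8   2.1]
```

Call:
step_arm(deltas=[[0,0,0.6,-2,0,0,0],[0,0,1.2,-4,0.5,0,0],[0,0,1.8,-6,0.5,0,0],[0,0,2.4,-8,1,0,0],[0,0,3,-9,1,0,0],[0,0,3.4,-10,1,0,0],[0,0,3.4,-10,1,0,0],[0,0,3.4,-10,1,0,0]])

```text
time: 7.35
position: [0.58, -0.1068, 0.0361]
tool_rot: [3.046, 0.769, 0.007]
ft_force: [7.3, 2.2, 0.5]
grip_width: 0.005
```

```bash
python3 st.py;python3 - <<'E'
from h import *
im=optics.get_image("side"); crop(im,260,150,390,280,5,"s4.png")
E
```

```text
F tool [ 7.51  1.51 -0.43]
theta approx (np.float64(0.0004403964076533855), np.float64(0.305))
```

View pics/s4.png

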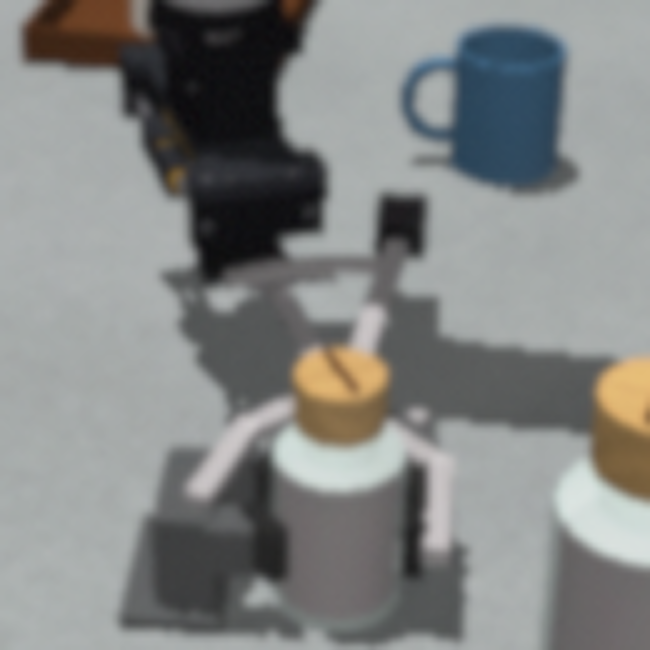

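Call:
step_arm(deltas=[[0,0,0.5,-1.5,0,0,0],[0,0,1,-3,0.3,0,0],[0,0,1.5,-4.5,0.5,0,0],[0,0,2,-6,0.7,0,0],[0,0,2.5,-7,1,0,0],[0,0,2.8,-8,1,0,0],[0,0,2.8,-8,1,0,0],[0,0,2.8,-8,1,0,0]])

```text
time: 8.4
position: [0.5736, -0.1115, 0.0362]
tool_rot: [3.064, 0.695, 0.007]
ft_force: [6.9, 2.8, -0.5]
grip_width: 0.005
```

```bash
python3 st.py
```

```text
F tool [7.44 0.42 0.5 ]
theta approx (np.float64(0.00039874630822414527), np.float64(0.35000000000000003))
```

Call:
step_arm(deltas=[[0,0,0.5,-1.5,0,0,0],[0,0,1,-3,0.3,0,0],[0,0,1.5,-4.5,0.5,0,0],[0,0,2,-6,0.7,0,0],[0,0,2.5,-7,1,0,0],[0,0,2.8,-8,1,0,0],[0,0,2.8,-8,1,0,0],[0,0,2.8,-8,1,0,0]])

```text
time: 9.4
position: [0.5678, -0.1152, 0.0364]
tool_rot: [-3.08, -0.621, -0.011]
ft_force: [9.5, 3.1, -1.3]
grip_width: 0.007
```

```bash
python3 st.py;python3 - <<'E'
from h import *
im=optics.get_image("side"); crop(im,260,150,390,280,5,"s5.png")
E
```

```text
F tool [9.9  0.85 1.34]
theta approx (np.float64(0.00021417886774838097), np.float64(0.39))
```

View pics/s5.png

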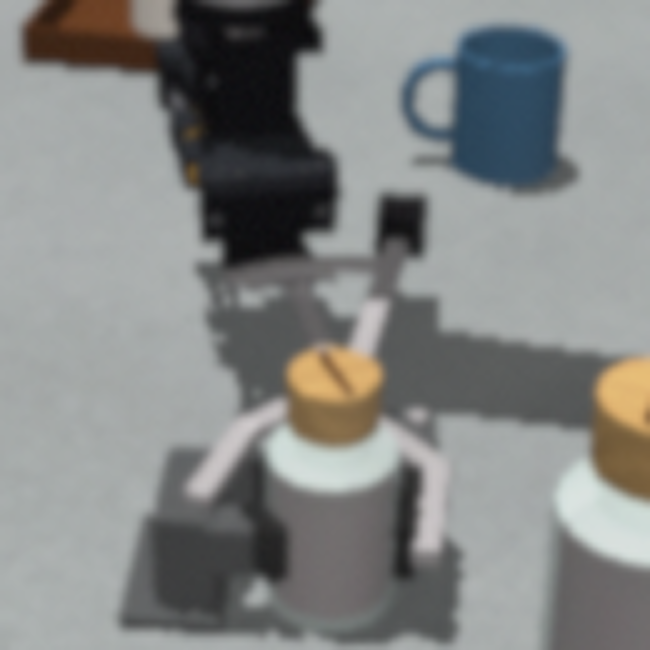

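Call:
step_arm(deltas=[[0,0,0.4,-1,0,0,0],[0,0,0.7,-2,0.2,0,0],[0,0,1,-3,0.3,0,0],[0,0,1.4,-4,0.4,0,0],[0,0,1.8,-5,0.5,0,0],[0,0,1.8,-5,0.5,0,0],[0,0,1.8,-5,0.5,0,0],[0,0,1.8,-5,0.5,0,0]])

```text
time: 10.45
position: [0.5648, -0.1172, 0.0367]
tool_rot: [-3.089, -0.573, -0.015]
ft_force: [13.1, 4.2, -3.7]
grip_width: 0.004
```

```bash
python3 st.py
```

```text
F tool [13.67  0.79  3.85]
theta approx (np.float64(0.00019105798405318397), np.float64(0.41000000000000003))
```

Call:
step_arm(deltas=[[0,0,0.3,-0.7,0,0,0],[0,0,0.5,-1.4,0,0,0],[0,0,0.7,-2,0.2,0,0],[0,0,0.9,-2.5,0.3,0,0],[0,0,1,-3,0.3,0,0],[0,0,1,-3,0.3,0,0],[0,0,1,-3,0.3,0,0],[0,0,1,-3,0.3,0,0]])

```text
time: 11.45
position: [0.563, -0.1183, 0.0369]
tool_rot: [-3.094, -0.546, -0.018]
ft_force: [13.7, 4.4, -4.8]
grip_width: 0.005
```

```bash
python3 st.py
```

```text
F tool [14.27  0.57  4.92]
theta approx (np.float64(0.00038486703930820383), np.float64(0.425))
```

Call:
step_arm(deltas=[[0,0,0.3,-0.7,0,0,0],[0,0,0.5,-1.4,0,0,0],[0,0,0.7,-2,0.2,0,0],[0,0,0.9,-2.5,0.3,0,0],[0,0,1,-3,0.3,0,0],[0,0,1,-3,0.3,0,0],[0,0,1,-3,0.3,0,0],[0,0,1,-3,0.3,0,0]])

```text
time: 12.45
position: [0.5597, -0.1201, 0.0368]
tool_rot: [3.098, 0.519, 0.016]
ft_force: [11.9, 3.7, -3.8]
grip_width: 0.004
```

```bash
python3 st.py
```

```text
F tool [12.4   0.4   3.95]
theta approx (np.float64(0.00017163838875929114), np.float64(0.445))
```

Call:
step_arm(deltas=[[0,0,0.3,-0.7,0,0,0],[0,0,0.5,-1.4,0,0,0],[0,0,0.7,-2,0.2,0,0],[0,0,0.9,-2.5,0.3,0,0],[0,0,1,-3,0.3,0,0],[0,0,1,-3,0.3,0,0],[0,0,1,-3,0.3,0,0],[0,0,1,-3,0.3,0,0]])

```text
time: 13.45
position: [0.5585, -0.1208, 0.0371]
tool_rot: [3.103, 0.492, 0.022]
ft_force: [14.8, 3.7, -5.5]
grip_width: 0.007
```

```bash
python3 st.py
```

```text
F tool [15.14  1.04  5.7 ]
theta approx (np.float64(0.0003315490045841759), np.float64(0.45))
```

Call:
step_arm(deltas=[[0,0,0.3,-0.6,0,0,0],[0,0,0.5,-1.2,0,0,0],[0,0,0.7,-1.8,0.2,0,0],[0,0,0.8,-2.4,0.3,0,0],[0,0,0.8,-2.4,0.3,0,0],[0,0,0.8,-2.4,0.3,0,0],[0,0,0.8,-2.4,0.3,0,0],[0,0,0.8,-2.4,0.3,0,0]])

```text
time: 14.45
position: [0.5568, -0.1218, 0.0372]
tool_rot: [3.106, 0.471, 0.023]
ft_force: [17.3, 3.6, -5.7]
grip_width: 0.006
```

```bash
python3 st.py
```

```text
F tool [17.49  1.66  5.96]
theta approx (np.float64(0.0004003987479067183), np.float64(0.465))
```

Call:
step_arm(deltas=[[0,0,0,2,0,0,0],[0,0,0,5,0,0,0],[0,0,0,9,0,0,0],[0,0,0,15,0,0,0],[0,0,0,25,0,0,0],[0,0,0,35,0,-10,0],[0,0,0,40,0,-50,0],[0,0,0,40,0,-110,0]])

```text
time: 15.45
position: [0.5871, -0.1118, 0.1454]
tool_rot: [-3.104, -0.468, 0.006]
ft_force: [1.0, -0.5, 0.1]
grip_width: 0.007
```

Run:
```python
from h import *
import pickle
im=optics.get_image("side"); crop(im,260,150,390,280,5,"s6.png"); 
p,R=tool(); s=ctrl.get_state(); print(s["time"],p,s["ft_force"])
# target view pose: heading 90, (.50,.0,.33)
print(goal([.50,0.0,.34],down(90)))
```

```text
15.5 [ 0.59262756 -0.11215128  0.15571055] [ 3.18506447 -0.1544566   5.65152226]
(array([  0.62,  -0.26, -72.83]), array([ -53.7, -133.5, -185.5]))
```

View pics/s6.png

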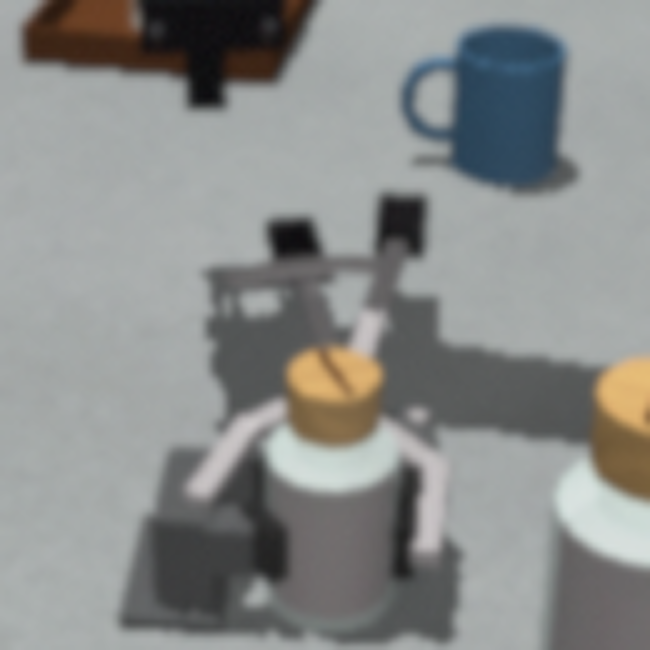

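Run:
```python
from h import *
print(goal([.47,0.0,.30],down(85)))
S=optics.get_calibration("scene");D=optics.get_calibration("side")
print(tri(S,(414,172),D,(392.5,233)))
```

```text
(array([  0.6 ,  -0.28, -67.83]), array([ -82.7, -142.5, -145.9]))
(array([0.31912621, 0.16312762, 0.15955823]), np.float64(0.00860831759331397))
```

Call:
step_arm(deltas=[[0,0,-9,-10,-18,-50,40],[0,0,-18,-20,-36,-100,87],[0,0,-27,-30,-54,-146,87],[0,0,-36,-40,-72,-146,87],[0,0,-45,-52,-90,-146,87],[0,0,-54,-64,-110,-146,87],[0,0,-63,-76,-130,-146,87],[0,0,-67.8,-82.7,-142.5,-146,87]])

```text
time: 16.5
position: [0.4665, 0.0007, 0.2922]
tool_rot: [2.312, 2.125, -0.001]
ft_force: [-0.3, -0.2, -1.1]
grip_width: 0.837
```

Run:
```python
from h import *
import pickle
im0=optics.get_image("side")
c=optics.get_calibration("wrist"); print(ctrl.get_state()["time"],tool()[0]); im=optics.get_image("wrist"); cv2.imwrite("pics/w3.png",im[:,:,::-1]); pickle.dump(c,open("w3.pkl","wb"))
```

```text
16.55 [0.4656633  0.00203329 0.29231638]
```

View pics/w3.png

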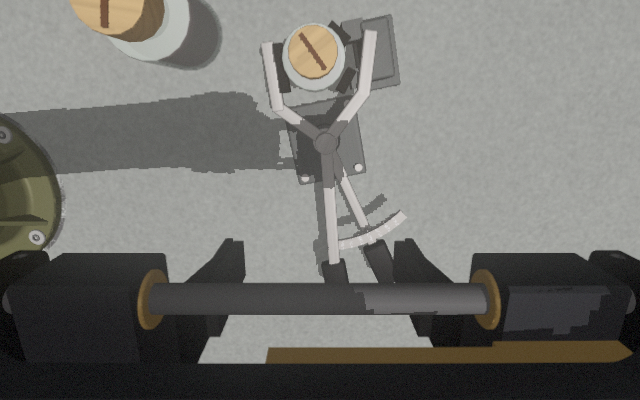

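Run:
```python
from h import *
import pickle
c=pickle.load(open("w3.pkl","rb")); im=cv2.imread("pics/w3.png")
cv2.imwrite("pics/w3c.png",cv2.resize(im[10:110,250:410],None,fx=5,fy=5,interpolation=cv2.INTER_CUBIC))
for u,v in [(312.5,50.5)]:
    X=at(c,u,v,.129); print(X)
for dx in [(0,0)]:
    # project circle outline
    o=cv2.resize(im[10:110,250:410],None,fx=5,fy=5,interpolation=cv2.INTER_CUBIC)
    for a in np.arange(0,6.28,.3):
        q=proj(c,X+.022*np.array([np.cos(a),np.sin(a),0])); cv2.circle(o,(int((q[0]-250)*5),int((q[1]-10)*5)),2,(255,0,0),-1)
    cv2.imwrite("pics/w3d.png",o)
print(goal([X[0],X[1],.104],down(85)))
print(goal([X[0],X[1],.2],down(85)))
```

```text
[0.46955346 0.12060029 0.129     ]
(array([0.05, 0.08, 0.07]), array([119.6,  -7.5, 188.2]))
(array([0.05, 0.08, 0.07]), array([119.5,  -7.4,  92.2]))
```

View pics/w3d.png

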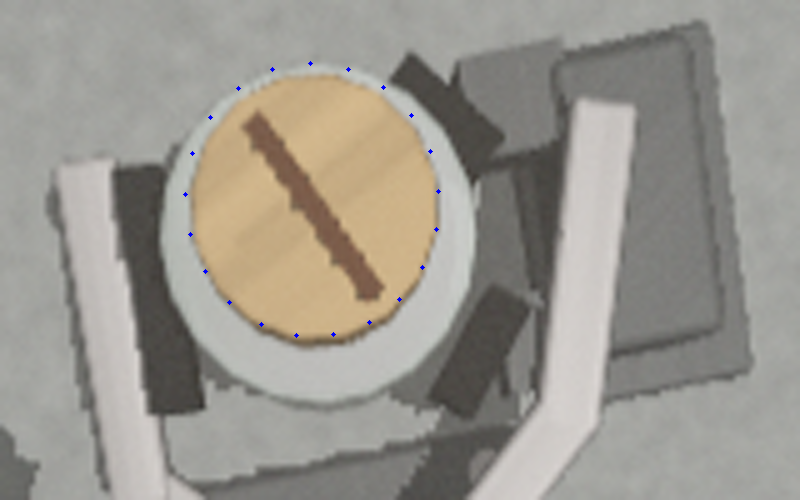

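Call:
step_arm(deltas=[[0,0,0,40,-2,30,87],[0,0,0,80,-5,60,87],[0,0,0,118,-7.5,90,87],[0,0,0,118,-7.5,110,87],[0,0,0,118,-7.5,140,87],[0,0,0,118,-7.5,165,87],[0,0,0,118,-7.5,185,87],[0,0,0,118,-7.5,185,87]])

```text
time: 17.6
position: [0.4694, 0.1174, 0.1054]
tool_rot: [-2.317, -2.118, 0.003]
ft_force: [0.5, 0.2, 0.0]
grip_width: 1.0
```

Run:
```python
from h import *
s=ctrl.get_state(); print(s["time"],s["position"],s["joint_positions"],s["ft_force"]); print(goal([.470,.119,.105],down(85)))
im=optics.get_image("side"); crop(im,240,130,400,290,4,"s7.png")
im=optics.get_image("wrist"); cv2.imwrite("pics/w7.png",im[:,:,::-1])
```

```text
17.6 [0.46942359 0.11742638 0.10539943] [ 0.55582434  0.13996198 -0.89865287  1.96763181  0.12160585  1.09227721
 -0.48439016] [0.47616845 0.22875404 0.00788163]
(array([-0.18, -0.01, -0.15]), array([1.6, 0.4, 0.4]))
```

View pics/s7.png

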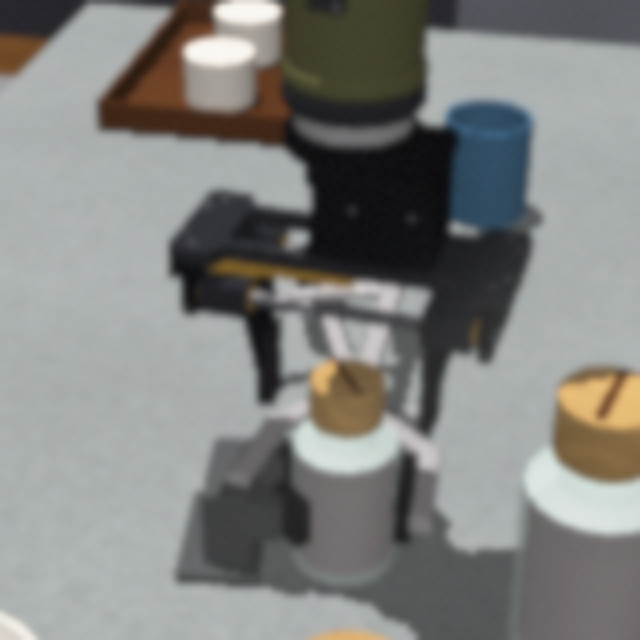

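View pics/w7.png

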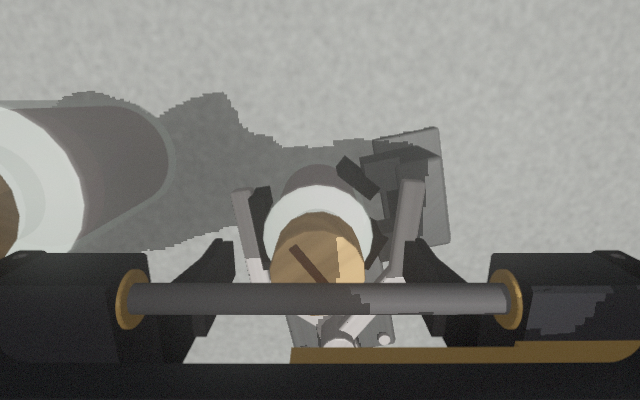

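Call:
step_arm(deltas=[[0,0,0,1.5,0.4,0,70],[0,0,0,1.5,0.4,0,60],[0,0,0,1.5,0.4,0,50],[0,0,0,1.5,0.4,0,44],[0,0,0,1.5,0.4,0,40],[0,0,0,1.5,0.4,0,36],[0,0,0,1.5,0.4,0,30],[0,0,0,1.5,0.4,0,30]], newtons=40)

```text
time: 18.7
position: [0.4699, 0.1192, 0.1065]
tool_rot: [-2.317, -2.121, 0.002]
ft_force: [-4.4, -0.3, 5.9]
grip_width: 0.499
```

Run:
```python
from h import *
s=ctrl.get_state(); print(s["time"],s["position"],s["ft_force"],s["torque"],s["grip_width"]*87)
```

```text
18.7 [0.46987895 0.11924584 0.10648996] [-4.42362087 -0.32272731  5.89254374] [-0.14265657  1.03367941 -0.02723234] 43.41588316757759
```

Call:
step_arm(deltas=[[0,0,-3,0,0,-1,30],[0,0,-10,0,0,-1,30],[0,0,-18,0,0,-1,30],[0,0,-26,0,0,-1,30],[0,0,-34,0,0,-1,30],[0,0,-42,0,0,-1,30],[0,0,-50,0,0,-1,30],[0,0,-58,0,0,-1,30]])

```text
time: 19.7
position: [0.4706, 0.1195, 0.1066]
tool_rot: [-0.993, -2.98, -0.002]
ft_force: [0.5, 0.7, -5.7]
grip_width: 0.5
```

Run:
```python
from h import *
s=ctrl.get_state(); print(s["time"],s["position"],s["ft_force"],s["torque"],s["grip_width"]*87,goal([.47,.119,.105],down(85)))
im=optics.get_image("wrist"); cv2.imwrite("pics/w8.png",im[:,:,::-1])
im=optics.get_image("side"); crop(im,240,130,400,290,4,"s8.png")
```

```text
19.7 [0.4705644  0.11952717 0.10659335] [ 0.46632686  0.65494316 -5.67108837] [ 0.27794179 -0.24135371 -0.31012685] 43.4941092586462 (array([ 5.000e-02, -7.000e-02,  5.816e+01]), array([ 0.1, -0.8,  1.6]))
```

View pics/w8.png

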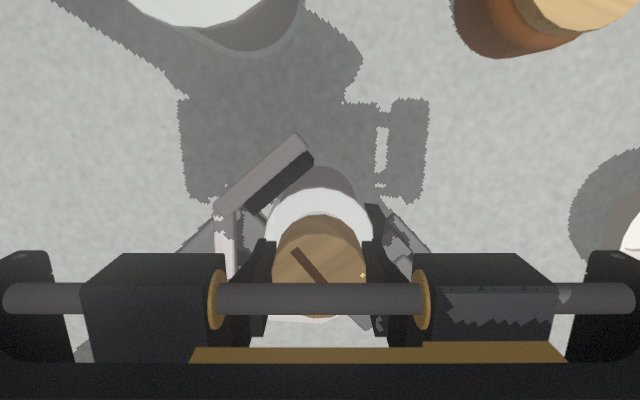

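View pics/s8.png

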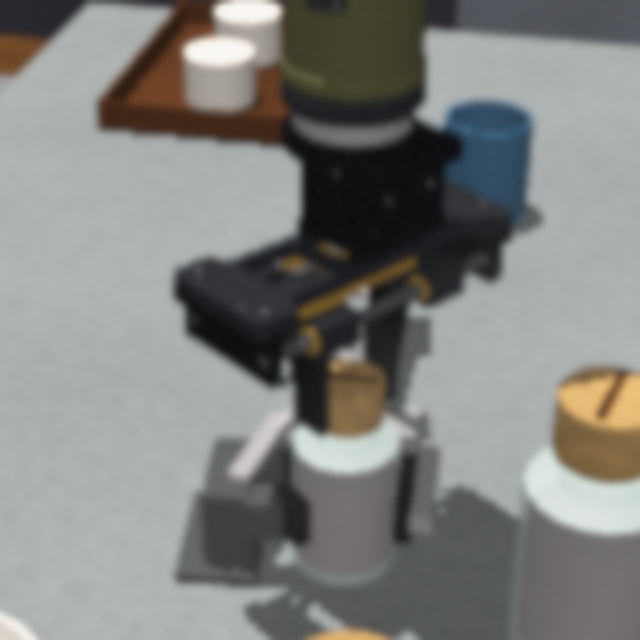

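Call:
step_arm(deltas=[[0,0,-8,0,0,0.5,30],[0,0,-16,0,0,0.5,30],[0,0,-20,0,0,0.5,30],[0,0,-20,0,0,0.5,50],[0,0,-20,0,0,0.5,60],[0,0,-20,0,0,0.5,80],[0,0,-20,0,0,0.5,87],[0,0,-20,0,0,0.5,87]])

```text
time: 20.8
position: [0.4707, 0.1192, 0.1071]
tool_rot: [0.467, 3.107, -0.0]
ft_force: [0.7, 0.6, -0.3]
grip_width: 0.938
```

Run:
```python
from h import *
s=ctrl.get_state(); print(s["time"],s["position"],s["ft_force"],s["torque"],s["grip_width"]*87)
print(goal([.47,.119,.30],down(85)))
print(goal([.47,0,.30],down(85)))
```

```text
20.8 [0.47066731 0.11923901 0.10708028] [ 0.67174889  0.57048546 -0.27696241] [ 0.00637504 -0.12904426  0.02927279] 81.57735243374478
(array([0.000e+00, 2.000e-02, 7.792e+01]), array([   0.5,   -0.4, -192.9]))
(array([0.000e+00, 2.000e-02, 7.792e+01]), array([ -34.4, -114.2, -192.9]))
```

Call:
step_arm(deltas=[[0,0,5,0,0,-40,87],[0,0,15,0,0,-85,87],[0,0,25,-6,-20,-130,87],[0,0,35,-12,-40,-160,87],[0,0,45,-18,-60,-192,87],[0,0,55,-24,-80,-192,87],[0,0,65,-30,-100,-192,60],[0,0,75,-34,-114,-192,40]])

```text
time: 21.8
position: [0.4696, -0.0007, 0.2991]
tool_rot: [2.268, 2.173, -0.0]
ft_force: [-0.5, -0.2, -0.1]
grip_width: 0.849
```

Run:
```python
from h import *
import pickle
optics.get_image("scene")
c=optics.get_calibration("wrist"); print(ctrl.get_state()["time"],tool()[0]); im=optics.get_image("wrist"); cv2.imwrite("pics/w9.png",im[:,:,::-1]); pickle.dump(c,open("w9.pkl","wb"))
```

```text
21.85 [ 0.46953649 -0.00283775  0.29892288]
```

View pics/w9.png

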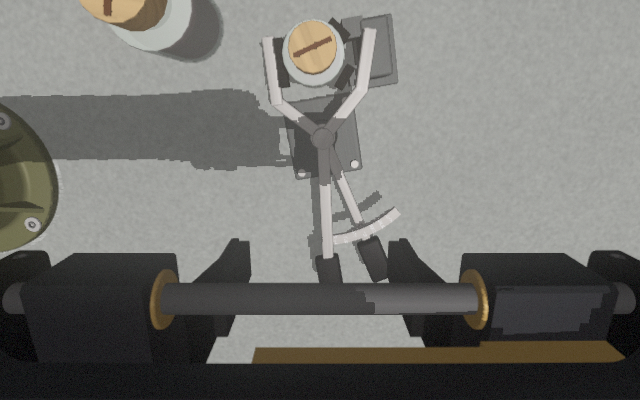

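Run:
```python
from h import *
import pickle
c=pickle.load(open("w9.pkl","rb")); im=cv2.imread("pics/w9.png")
o=cv2.resize(im[190:300,300:420],None,fx=6,fy=6,interpolation=cv2.INTER_CUBIC)
for th,col in ((.43,(255,0,0)),(.47,(0,0,255))):
    a=-th; r=np.array([[np.cos(a),-np.sin(a)],[np.sin(a),np.cos(a)]])
    t=PV+r@(TH0-PV); h=np.radians(135.5)-th; X=np.array([np.cos(h),np.sin(h)]); Y=np.array([-X[1],X[0]])
    print(th,t)
    for sx,sy in((1,1),(1,-1),(-1,-1),(-1,1),(0,0)):
        q=t+.03*sx*X+.015*sy*Y; u=proj(c,[q[0],q[1],.050]); cv2.circle(o,(int((u[0]-300)*6),int((u[1]-190)*6)),3,col,-1)
cv2.imwrite("pics/w9d.png",o)
```

```text
0.43 [ 0.53901932 -0.12772653]
0.47 [ 0.53246055 -0.13016846]
```

View pics/w9d.png

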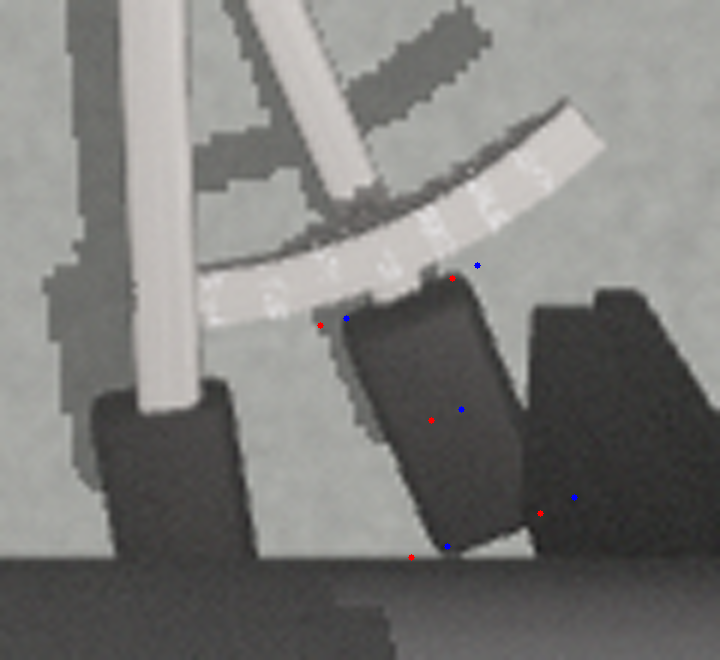

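```bash
cat > seq2.py <<'E'
from h import *
import sys
a=[float(x) for x in sys.argv[1:]]
s=ctrl.get_state();print(round(s["time"],2),np.round(s["position"],4),"Ft",(tool(s)[1].T@np.array(s["ft_force"])).round(1),s["grip_width"])
for th,z in zip(a[::2],a[1::2]): r,t=goal(*contact(th,-.0185,z,along=-.003)); print(th,z,r.round(1),t)
E
python3 seq2.py .445 .08
```

```text
21.9 [ 0.4696 -0.0015  0.2989] Ft [ 0.2 -0.6  0.1] 0.7677187748780824
0.445 0.08 [ 0.   0.  67.7] [-124.7   78.8  218.9]
```

Call:
step_arm(deltas=[[0,0,9,-16,10,20,20],[0,0,18,-32,20,50,0],[0,0,27,-48,30,80,0],[0,0,36,-64,40,110,0],[0,0,45,-80,50,140,0],[0,0,54,-96,60,170,0],[0,0,63,-112,70,200,0],[0,0,67.5,-124.5,79,215,0]])

```text
time: 22.9
position: [0.5436, -0.1265, 0.0821]
tool_rot: [-3.09, -0.558, 0.003]
ft_force: [0.3, -0.3, -0.8]
grip_width: 0.007
```

```bash
python3 - <<'E'
from h import *
im=optics.get_image("side"); crop(im,260,130,390,260,5,"s10.png")
im=optics.get_image("scene"); crop(im,230,130,390,250,5,"c10.png")
E
python3 seq2.py .445 .08 .445 .055 .445 .045
```

```text
23.0 [ 0.5434 -0.1273  0.0821] Ft [ 0.5  0.5 -0.6] 0.00303318304322581
0.445 0.08 [-0.2  0.1  0.5] [-0.9  1.9  2.1]
0.445 0.055 [-0.2  0.1  0.5] [-0.8  2.  27.1]
0.445 0.045 [-0.2  0.1  0.5] [-0.8  2.  37.1]
```

View pics/s10.png

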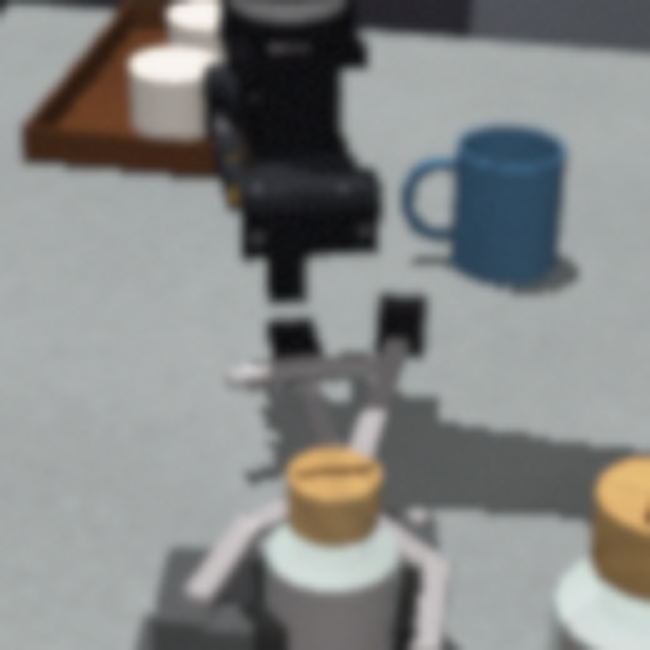

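View pics/c10.png

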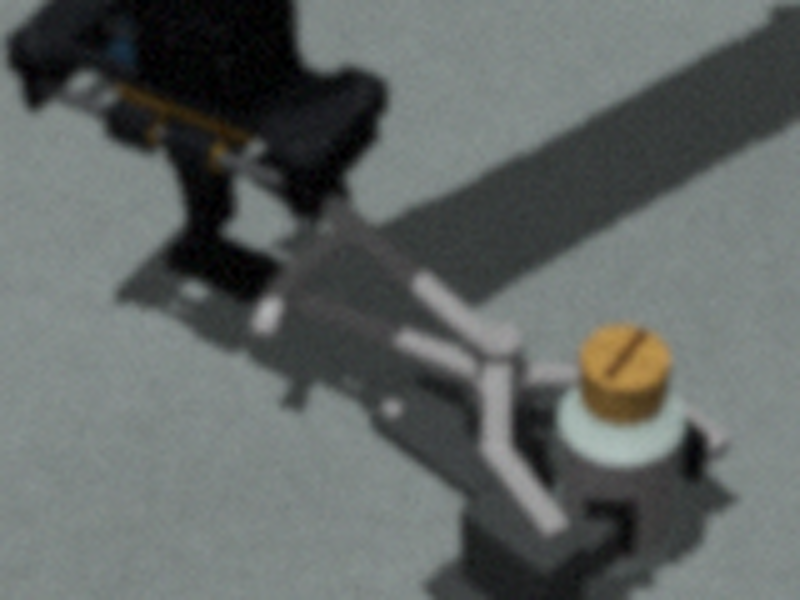

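Call:
step_arm(deltas=[[0,0,0,0,2,10,0],[0,0,0,0,2,20,0],[0,0,0,0,2,26,0],[0,0,0,0,2,29,0],[0,0,0,0,2,31,0],[0,0,0,0,2,33,0],[0,0,0,0,2,34,0],[0,0,0,0,2,34,0]])

```text
time: 24.0
position: [0.5451, -0.1288, 0.0515]
tool_rot: [3.091, 0.557, -0.0]
ft_force: [-3.7, 0.2, 9.5]
grip_width: 0.008
```

```bash
python3 seq2.py .445 .045 .445 .04 .3 .04
```

```text
24.0 [ 0.5451 -0.1288  0.0515] Ft [-3.4 -1.4 -9.5] 0.0076855289174677125
0.445 0.045 [0.  0.  0.4] [-2.  -0.1  6.5]
0.445 0.04 [0.  0.  0.4] [-2.  -0.1 11.5]
0.3 0.04 [ 0.   0.  -7.9] [23.7 -2.9 11.4]
```

```bash
python3 - <<'E'
from h import *
im=optics.get_image("side"); crop(im,260,130,390,260,5,"s11.png")
im=optics.get_image("scene"); crop(im,230,130,390,250,5,"c11.png")
E
python3 seq2.py
```

```text
24.1 [ 0.5451 -0.1288  0.0515] Ft [-3.7 -2.4 -9.1] 0.004390159858437461
```

View pics/s11.png

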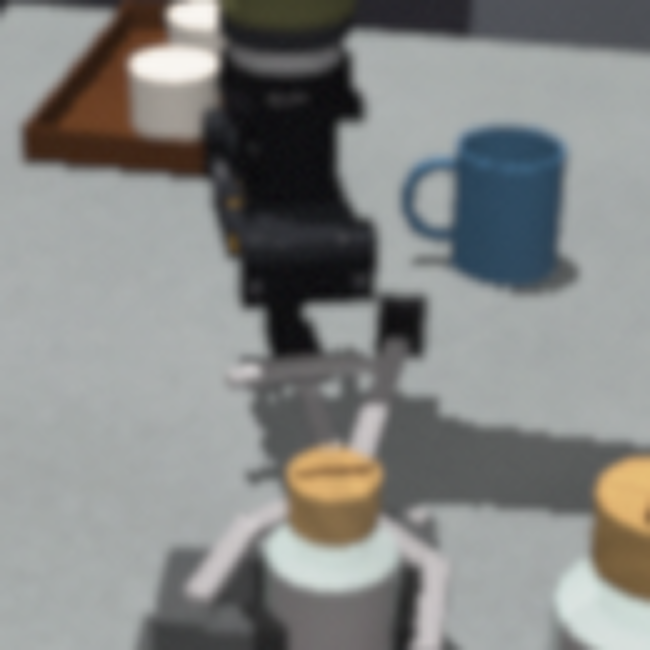

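View pics/c11.png

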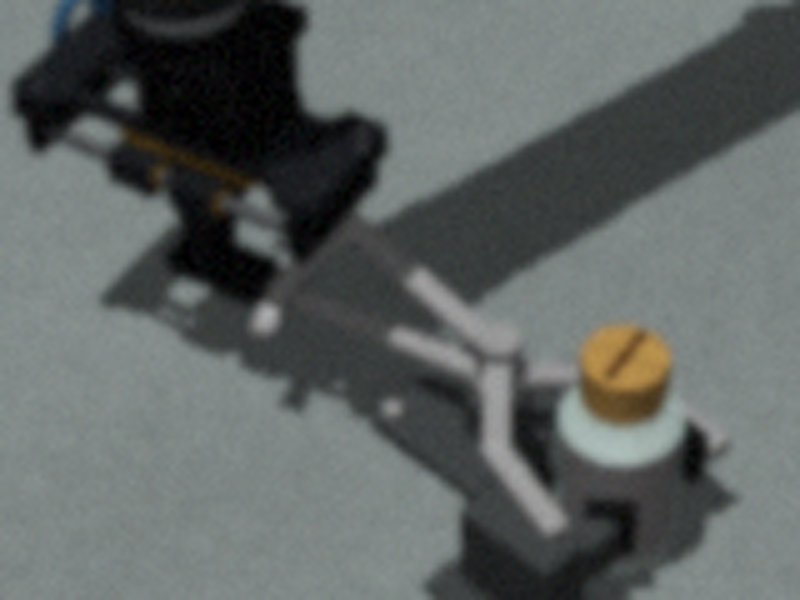

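Call:
step_arm(deltas=[[0,0,0,-0.5,0,0.5,0],[0,0,0,-1,0,1,0],[0,0,0,-1,0,1.5,0],[0,0,0,-1,0,2,0],[0,0,0,-1,0,2.5,0],[0,0,0,-1,0,3,0],[0,0,0,-1,0,3,0],[0,0,0,-1,0,3,0]])

```text
time: 25.1
position: [0.545, -0.1291, 0.0476]
tool_rot: [3.091, 0.557, 0.004]
ft_force: [3.7, 1.0, 5.2]
grip_width: 0.011
```

```bash
python3 seq2.py
```

```text
25.1 [ 0.545  -0.1291  0.0476] Ft [ 3.8  0.3 -5.2] 0.01091302743477306
```

```bash
python3 - <<'E'
from h import *
im=optics.get_image("side"); crop(im,260,130,390,260,5,"s12.png")
E
python3 seq2.py .445 .044 .4 .042 .35 .042 .3 .042 .25 .042 .2 .042 .15 .042 .1 .042 .05 .042
```

```text
25.15 [ 0.545  -0.1291  0.0476] Ft [ 3.9  0.2 -5. ] 0.004633900796735109
0.445 0.044 [ 0.  -0.1  0.4] [-1.7 -0.3  3.6]
0.4 0.042 [ 0.  -0.1 -2.1] [ 6.3 -0.7  5.6]
0.35 0.042 [ 0.1 -0.1 -5. ] [15.1 -1.7  5.6]
0.3 0.042 [ 0.1 -0.1 -7.9] [23.9 -3.1  5.7]
0.25 0.042 [  0.1  -0.1 -10.7] [32.6 -4.9  5.7]
0.2 0.042 [  0.1  -0.1 -13.6] [41.2 -7.2  5.7]
0.15 0.042 [  0.1  -0.1 -16.5] [49.7 -9.9  5.7]
0.1 0.042 [  0.1  -0.1 -19.3] [ 58.1 -13.    5.7]
0.05 0.042 [  0.1  -0.1 -22.2] [ 66.2 -16.6   5.7]
```

View pics/s12.png

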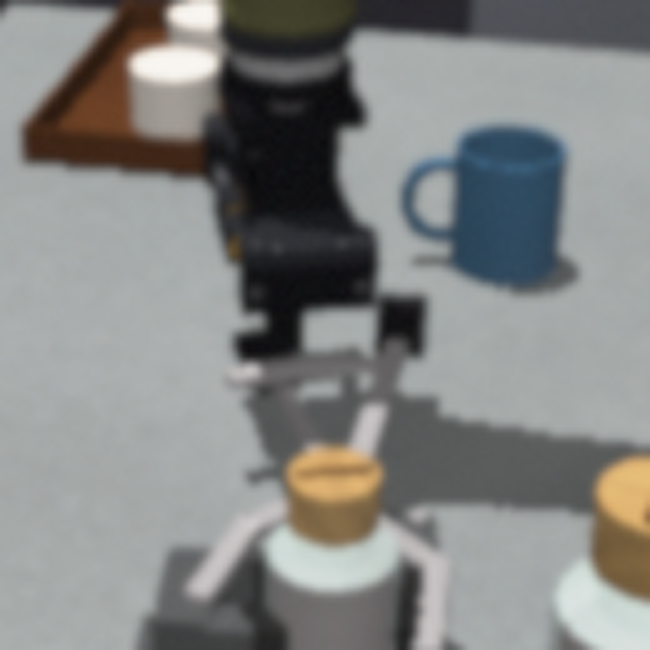

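Call:
step_arm(deltas=[[0,0,0,-1,0,3,0],[0,0,-2,6,-0.7,4,0],[0,0,-5,15,-1.7,4,0],[0,0,-8,24,-3,4,0],[0,0,-10.7,32.5,-5,4,0],[0,0,-13.6,41,-7,4,0],[0,0,-16.5,50,-10,4,0],[0,0,-19.3,58,-13,4,0]])

```text
time: 26.15
position: [0.5945, -0.0972, 0.0437]
tool_rot: [2.953, 1.069, 0.001]
ft_force: [2.3, -0.9, 7.8]
grip_width: 0.006
```

```bash
python3 - <<'E'
from h import *
im=optics.get_image("side"); crop(im,260,130,390,260,5,"s13.png")
E
python3 seq2.py .1 .042 .05 .042 0 .042
```

```text
26.2 [ 0.5953 -0.0964  0.0439] Ft [ 0.9  2.4 -8.6] 0.007748876432750544
0.1 0.042 [ 0.1 -0.1  0.2] [-0.5 -0.2  1.9]
0.05 0.042 [ 0.1 -0.1 -2.7] [ 8.4 -0.8  1.9]
0.0 0.042 [ 0.1 -0.1 -5.5] [17.3 -1.9  1.9]
```

View pics/s13.png

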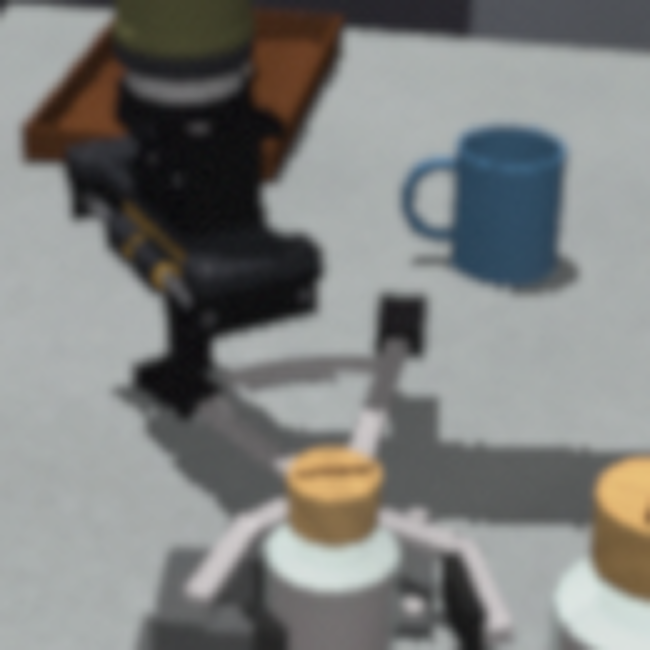

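Call:
step_arm(deltas=[[0,0,-2.7,8,-1,0,0],[0,0,-2.7,10,-1,0,0],[0,0,-2.7,10,-1,-5,0],[0,0,-2.7,10,-1,-15,0],[0,0,-2.7,10,-1,-50,0],[0,0,-2.7,10,-1,-100,0],[0,0,-2.7,10,-1,-150,0],[0,0,-2.7,10,-1,-200,0]])

```text
time: 27.2
position: [0.5995, -0.0892, 0.2438]
tool_rot: [-2.927, -1.137, 0.003]
ft_force: [0.9, -0.7, 0.3]
grip_width: 0.002
```

Run:
```python
from h import *
im=optics.get_image("side"); cv2.imwrite("pics/s14f.png",im[:,:,::-1]); crop(im,260,160,390,290,5,"s14.png")
im=optics.get_image("scene"); crop(im,230,130,390,270,5,"c14.png")
print(ctrl.get_state()["time"],ctrl.get_state()["ft_force"], goal([.53,-.02,.36],down(90)))
```

```text
27.3 [-0.10827463  0.82304033 -0.47010641] (array([  0.44,  -0.11, -47.53]), array([  -6.9,  -99.3, -112.2]))
```

View pics/s14.png

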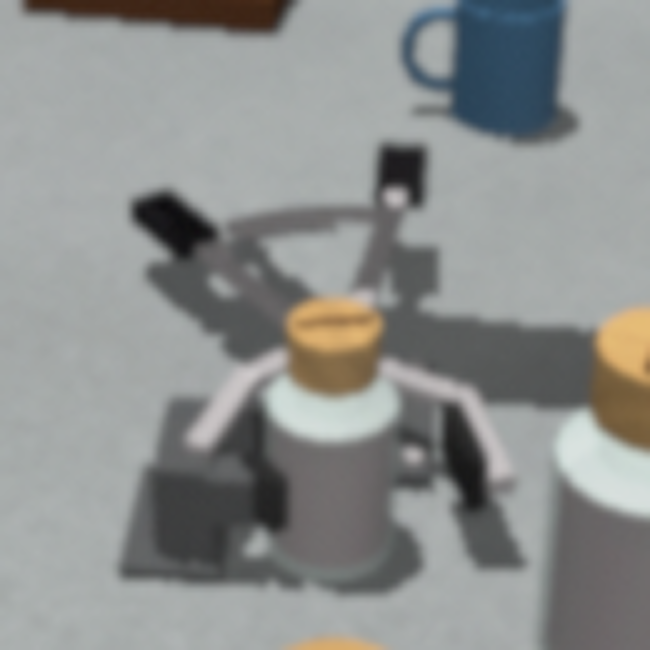

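View pics/c14.png

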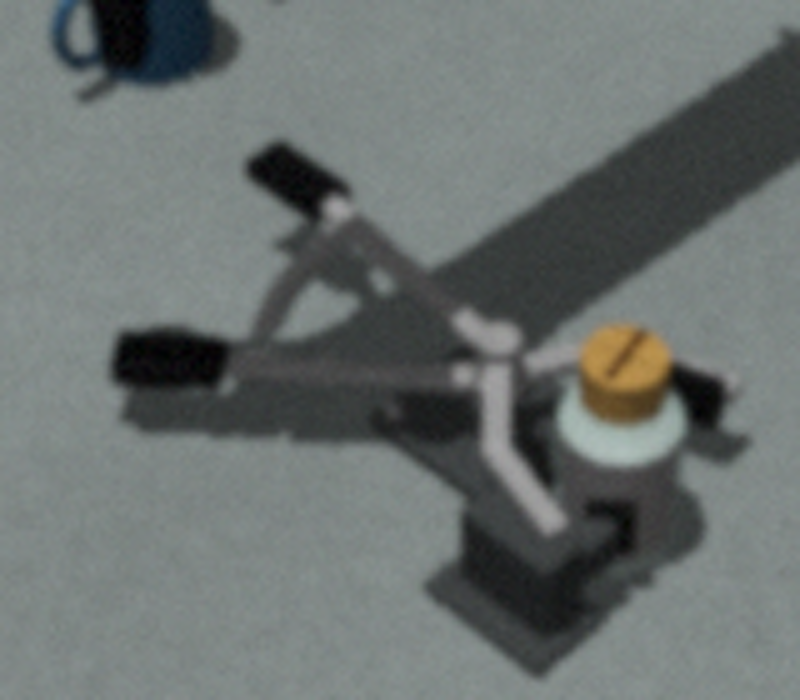

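View pics/s14f.png

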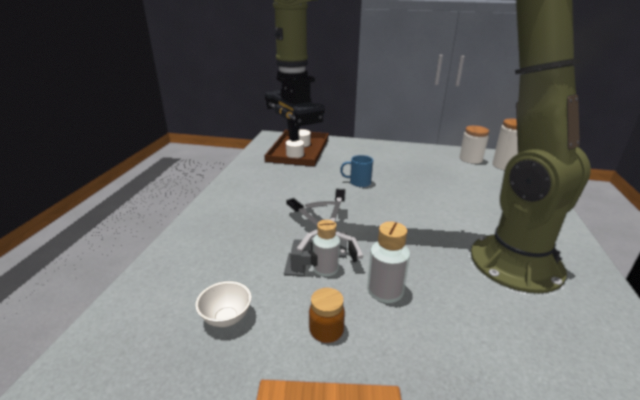

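The side picture shows the handle open, with the thumb plate at about (294,205), where it started. The bottle stands upright at about (326,250), clear of the moving jaw. The mug, bowl and jar are where they began, and the arm is well clear.

```bash
python3 -c "
from bench import ctrl
print(ctrl.close_job())"
```

```text
the job is handed in; nothing more can be done
None
```

The job is done and handed in at about 27 s of the 72 s allowed; `close_job` gave no verdict.

- **Clamp:** I pushed the thumb plate slowly until it read 17.5 N, then backed off. The ratchet held on the 0.45 tooth, which I estimate puts about 14 to 18 N on the bottle. I had no direct reading of that force.
- **Stopper:** I gripped it at 40 N and turned it 78° anticlockwise. The twist reading was about 0.31 N m, and the dark line on its top moved by about 75°.
- **Release:** I pressed the thumb plate down. The first press, at about 9.5 N, had not freed the pawl. Pressing about 3 mm lower did, and I then drew the handle fully open while keeping it pressed.

In the last pictures, the handle is back at its starting position and the jaw is clear of the bottle. The bottle stands upright about 19 mm from where it began. The mug, bowl and jar are unmoved, and the robot touches nothing.

One thing I could not check is whether the bottle itself turned a little in the jaws, because the plain glass shows no mark. The twist I measured was below the roughly 0.4 N m that a firmly held bottle resists.

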